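# Load a tile in the stencil stand and hold the stencil at the index

### The arm

A 7-joint arm with a two-finger parallel gripper is mounted at the origin on the work surface. World frame = base frame: x ahead of the robot, y to its left, z up, the work surface at z = 0. Lengths are in mm, angles in rad, forces in N, time in s.
With the tool pointing down it reaches from about 425 to 875 mm from the base axis. Payload 4.7 kg.
Tool frame: the origin (TCP) lies at the very end of the fingers, on their centre line; the grasp point (between the pads) lies 19 mm behind it; z points along the fingers, y is the line along which they close (so a half turn about z gives the same grasp; the last joint's range is limited). The gripper opens to 87 mm and grips with 3 to 60 N. Pads are 19 mm wide; open, the fingers measure 117 mm over their backs; the gripper's body (75 mm by 190 mm) begins 51 mm behind the grasp point.
Start: joints at [1.299, 0.321, -0.07, 1.45, 0.023, 1.371, -0.057], TCP at [183.231, -623.66, 222.587] pointing down, gripper open.
Joint ranges: [-2.86, 2.86], [-0.3, 2.09], [-1.38, 1.24], [0.06, 2.45], [-1.56, 4.7], [0.09, 2.05], [-2.69, 2.69]. Speed limits (rad/s): [2.57, 2.57, 3.14, 3.14, 3.14, 3.14, 3.14].

### API

Orientations are given as a rotation vector (axis times angle).
In Python, from rig import bot gives the robot as it stands.
- The arm moves only by the tool jog_arm, never from a script. Its argument "moves" is a list of rows, each an object with "translation": the shift along the tool's x, y, z in mm, a list of three; "rotation": the turn, a rotation vector about the tool's x, y, z in rad, a list of three. A call has 1 to 12 rows; each row is the pose to reach, as a shift and turn from the pose commanded when the call began, along the tool's axes at that moment; what a row does not reach only later rows make up. A row lasts 1/8 s, in which the tool goes at most 62.5 mm and 10.7 degrees, less where a joint would pass 70% of its speed; a pose out of reach is approached as far as the arm can. A call with a gripper value outside its range is refused whole. "hand" is the gripper command: -1 is shut, 1 is fully open, values between are in proportion, set as the call begins (left out, the last holds). The fingers move at their own pace and stop on an object; "squeeze" is the grip in N (left out, the last holds). Time passes only in rows, so rows that repeat a pose let the fingers close. It gives the time, the measured TCP pose, the force, the opening and the grip force at its end, in the units of the state.
- bot.get_state(): the state, without advancing time (a new reading comes with each control period).
- bot.capture(name): name is "side" or "top"; returns a dict with "color" (420x560x3 uint8, blue, green, red), "fx", "fy", "cx", "cy" (pixels), "origin" and "orientation" of the camera in the world. Camera axes: x right, y down, z forward; pixel columns grow to the right and rows downward; lengths in mm; the calibration is good to about 2 mm. A picture is of the moment at which its call begins. There is no depth.
- bot.finish_job(): hands the job in; it is judged then, once.
The state is a dict: "t": time; "joint_pos": joint angles; "qvel": joint speeds; "joint_efforts": joint torques, N m; "tcp_pos": TCP position; "tcp_rot": TCP orientation; "ft_force": force on the tool from outside, world axes, zero at the start; "ft_torque": the same for the moment, N m; "gripper_width": finger opening in mm; "grip_force": force on a finger pad.
Only numpy, scipy, OpenCV 4.12 (cv2) and the standard library are available. Lean on these libraries where they do the work, as an engineer would, in place of code of your own. Each camera call takes 0.05 s, during which the arm holds its last target. There are 200 camera calls.

### The job

Slide the one full-height square tile upward out of the wooden rack, set it gently upright in the slot of the stencil stand, fully down, and let go of it. Then take the sprung stencil slide by the black post on top and pull it across until its pointer lines up with the index, and finish still holding it there by hand against its spring, as it flies back if let go. Leave the index, the low border tiles and everything else on the table where they are.

Things in the scene. Friction and masses are not known exactly. Their poses are not given: they have to be found in the camera images.
- tile: White unglazed ceramic tile, 90 x 90 x 7 mm, 0.11 kg, standing on edge in one of the three rack slots; the only full-height one (border tiles are half as high). Origin: middle of its lower edge face; x = through the thickness, y = along the edge (horizontal), z = up. Both faces are alike: either way round is fine.
- rack: Wooden tile rack fixed to the table, 140 (x) x 112 (y) x 35 mm. Origin: centre of its underside. Three slots along its y axis at x = -42, 0 and +42 mm, each 10 mm wide, 98 mm long, 24 mm deep, floor at z = 10 mm. Standing in them, the square tile's top is at z = 100 mm, the border tiles' at 55 mm.
- border_a: White ceramic border tile, 90 long x 45 high x 7 mm, standing in a rack slot. Origin and axes as for the tile. To be left there.
- border_b: Second border tile, the same as border_a.
- stand: Stencil stand fixed to the table: 12 mm plywood base (x -45 to 80, y -75 to 160 mm). Origin: on the table under the centre of its aluminium tile slot; z up. Slot along y: 11 mm wide (x), 102 mm long, floor z = 12 mm, walls to z = 34, then flared guides opening to about 30 mm at z = 45. A seated tile's origin is at (0, 0, 12) mm, its top at z = 102. A slide runs beside the slot, parallel to it.
- stencil: The slide: dark carriage, upright stencil frame 90 (y) x 73 mm (z 32 to 105) at x = 25 mm in the stand's frame, clear of the tile, black post on top. Origin at (0, 95, 0) mm in the stand's frame when home; axes parallel to it. It slides 0 to 115 mm towards the stand's -y; the spring pulls it home with 3 N at home, growing 0.04 N per mm (7 N at 95 mm); little friction.
- handle (a point): Top centre of the slide's black post: 16 x 16 mm square (sides along the stand's x and y), free from z = 105 to 155 mm in the stand's frame, at x = 25 mm; nothing beside it above 105 mm.
- pointer (a point): Tip of the 4 mm wide steel pointer on the carriage's +x side, top at z = 36 mm. In the stand's frame at (58, 95, 36) mm when the slide is home; moves with the slide. The slide is at the mark when this point and point mark have the same y in the stand's frame.
- mark (a point): Tip of the 4 mm wide steel blade on the small dark index block (14 x 16 x 18 mm) at the stand's +x edge, facing the pointer's path. In the stand's frame x = 59, z = 36 mm, y between +25 and -10 mm as set, so the pull is 70 to 105 mm. Stiff to move; leave as set.
- paint_a: Small paint bottle, 38 mm diameter, 110 mm high, standing between the rack and the stand. Bystander; origin under its centre.
- paint_b: Paint bottle, 44 mm diameter, 140 mm high, beyond the rack. Bystander; origin under its centre.
- paint_c: Paint bottle, 44 mm diameter, 140 mm high, beyond the stand. Bystander; origin under its centre.
- mug: White ceramic mug, 80 mm diameter, 90 mm high, at the far middle. Bystander; origin under its centre.
- bowl: White ceramic bowl, 90 mm diameter, 45 mm high, on the near side. Bystander; origin under its centre.
- brush: Paint brush 180 mm long, lying on the near left. Bystander; origin under its middle.
Not all that is in view belongs to the job. There is more than one size of the rack; the one meant has the size given above. What is shaped like the tile but orange is not meant.

How it is judged:
By the outcome, as a careful person would: the job done as asked, in the order asked, and still so for the second after the job is handed in, while the arm keeps its last pose, push and grip.
It also fails if it takes over 54 s, if anything falls off the work surface, if the arm or the gripper's body presses on something with over 40 N, if the wrist force passes 120 N, or if a joint passes its speed limit or range.

## Working session

There is one attempt and no reset: what is moved stays moved. The work goes in short steps, Python scripts to look and compute and a tool call to move; the robot and the scene stay as the last step left them, time stands still between calls to the robot, and variables do not carry over. Pictures are saved under pics/ and viewed, at most 12 in all, crops included, and the job is handed in when it is done.

Besides the shell and the picture viewer there is one more tool, called after ">>>" by a JSON object that holds its "name" and its "arguments". jog_arm: Moves the arm, as the interface text tells. Its arguments: {"type":"object","properties":{"moves":{"type":"array","items":{"type":"object","properties":{"translation":{"type":"array","items":{"type":"number"}},"rotation":{"type":"array","items":{"type":"number"}}}}},"hand":{"type":"number"},"squeeze":{"type":"number"}},"required":["moves"]}

```bash
mkdir -p pics; cat > h.py <<'E'
import numpy as np, cv2
from scipy.spatial.transform import Rotation as R
from rig import bot
def cam(n):
    c=bot.capture(n); o=np.array(c["orientation"],float)
    c["R"]=o if o.shape==(3,3) else (R.from_rotvec(o).as_matrix() if o.size==3 else R.from_quat(o).as_matrix())
    return c
def ray(c,p):
    d=np.array([(p[0]-c["cx"])/c["fx"],(p[1]-c["cy"])/c["fy"],1.]); return np.array(c["origin"],float),c["R"]@d
def plane(c,p,z):
    o,d=ray(c,p); return o+d*(z-o[2])/d[2]
def proj(c,X):
    v=c["R"].T@(np.array(X,float)-np.array(c["origin"])); return np.array([c["fx"]*v[0]/v[2]+c["cx"],c["fy"]*v[1]/v[2]+c["cy"]])
E
python3 - <<'E'
from h import *
for n in("top","side"):
    c=cam(n); cv2.imwrite(f"pics/{n}0.png",c["color"]); print(n,c["fx"],c["cx"],c["cy"],c["origin"],c["orientation"],np.round(c["R"],3).tolist())
print(bot.get_state())
E
```

```text
top 397.1145053382843 278.65926093688665 212.00546606125522 [371.87969719 -58.7726186  993.31071799] [-1.97664907  2.21798456 -0.26433115] [[-0.115, -0.965, 0.234], [-0.993, 0.112, -0.026], [-0.001, -0.236, -0.972]]
side 389.2579209129856 269.401685467566 204.99509058559926 [189.71903068 422.05941806 827.44098483] [-0.91176435  2.59887364 -0.97178784] [[-0.783, -0.476, 0.4], [-0.622, 0.589, -0.517], [0.01, -0.653, -0.757]]
{'t': 0.1, 'joint_pos': array([ 1.29909528,  0.32171871, -0.07006076,  1.45157741,  0.0225612 ,
        1.3708019 , -0.05686246]), 'qvel': array([ 0.00092464, -0.00094664,  0.00053322, -0.00335839, -0.00036422,
       -0.001018  ,  0.0002137 ]), 'joint_efforts': array([-1.00856178e-03, -4.92572165e+01, -4.06077364e-01, -3.13399386e+01,
       -6.39944826e-02,  3.95074754e-02,  6.47679030e-05]), 'tcp_pos': array([ 183.06075295, -623.15998509,  221.57802107]), 'tcp_rot': array([-3.10788841e+00, -4.47223058e-01,  4.84790134e-04]), 'ft_force': array([-1.13877068,  0.2485373 , -1.0562172 ]), 'ft_torque': array([ 0.00870114,  0.03034321, -0.04919715]), 'grip_force': 0.0, 'gripper_width': 87.08403961900312}
```

View pics/top0.png

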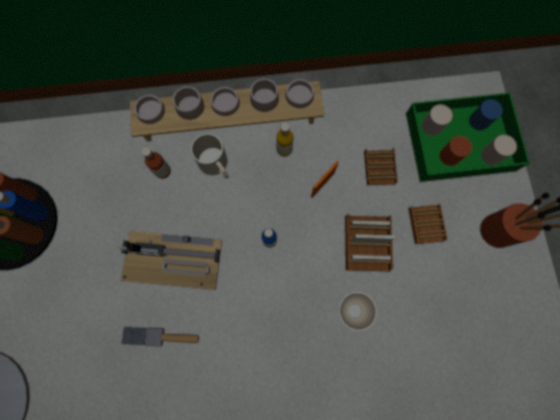

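View pics/side0.png

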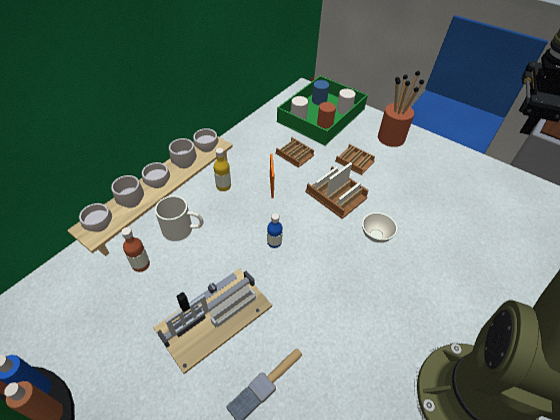

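The top view shows the candidates: three slotted racks at (369,243), (380,166) and (428,224). Only the first is large enough, and it holds the white tiles. The tile in its middle slot, at (374,238), looks full height. The orange tile at (325,178) is the decoy. The stand is at (172,260), with its post at about (127,247). I'll confirm this in one enlarged crop.

```bash
python3 - <<'E'
from h import *
t=cv2.imread("pics/top0.png"); s=cv2.imread("pics/side0.png")
t=cv2.convertScaleAbs(t,alpha=1.5)
f=lambda im,x,y,w,h,W,H:cv2.resize(im[y:y+h,x:x+w],(W,H),interpolation=cv2.INTER_CUBIC)
out=np.vstack([np.hstack([f(t,335,205,70,70,300,300),f(t,115,225,115,69,500,300)]),np.hstack([f(s,300,155,75,75,300,300),f(s,145,262,135,81,500,300)])])
cv2.imwrite("pics/c1.png",out)
c=cam("top")
print("rack",[np.round(plane(c,p,35)[:2]) for p in((347,216),(391,215),(392,270),(347,271))])
print("stand",[np.round(plane(c,p,12)[:2]) for p in((128,232),(222,235),(217,289),(122,281))])
E
```

```text
rack [array([ 573., -251.]), array([ 563., -360.]), array([ 430., -338.]), array([ 440., -231.])]
stand [array([601., 297.]), array([566.,  63.]), array([435.,  86.]), array([480., 315.])]
```

View pics/c1.png

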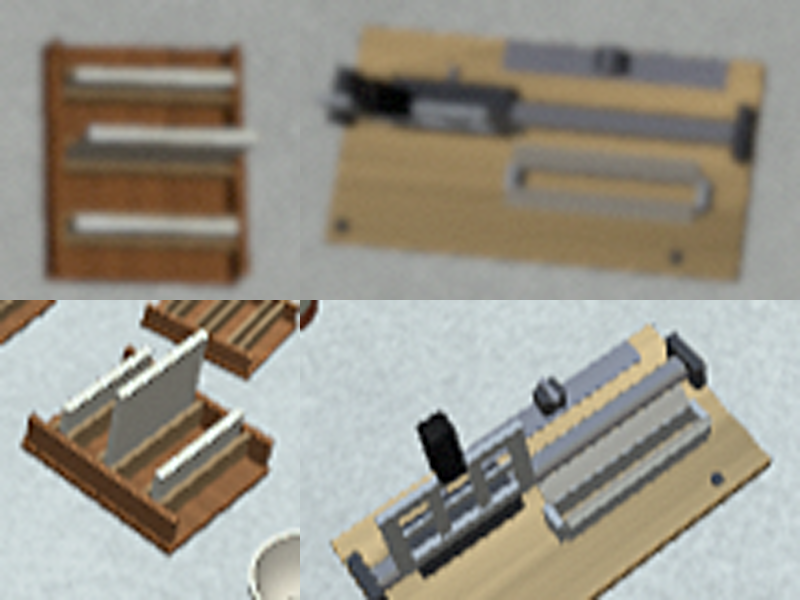

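The crop confirms it. The middle-slot tile in the large rack stands full height, the two others are half-height, and the stand, post and index block are clearly visible. Next I'll measure the tile edge and the stand pose.

```bash
cat >> h.py <<'E'
def tooldelta(goal,yaw_y=None):
    """shift in tool axes (mm) to goal TCP; tool-z turn so tool y has world heading yaw_y(rad)"""
    s=bot.get_state(); M=R.from_rotvec(s["tcp_rot"]).as_matrix(); d=M.T@(np.array(goal)-s["tcp_pos"])
    tz=None
    if yaw_y is not None:
        a=yaw_y-np.arctan2(M[1,1],M[0,1]); tz=-((a+np.pi/2)%np.pi-np.pi/2)
    return np.round(d,1),tz
E
python3 - <<'E'
from h import *
from scipy.optimize import least_squares
T=cam("top");S=cam("side")
g=T["color"][205:275,335:405].min(2); m=(g>120).astype(np.uint8)
n,l,st,ce=cv2.connectedComponentsWithStats(m)
for i in range(1,n):
    if st[i,4]>20:
        ys,xs=np.where(l==i); r=cv2.minAreaRect(np.c_[xs,ys].astype(np.float32)); b=cv2.boxPoints(r)+[335,205]
        print(st[i],[np.round(plane(T,p,100)[:2],1).tolist() for p in b], np.round(plane(T,np.mean(b,0),100)[:2],1))
L=[(80,160,12),(80,-75,12),(-45,-75,12),(-45,160,12)]
tp=[(115+(x-300)/4.348,225+y/4.348) for x,y in((360,27),(762,62),(740,280),(328,240))]
sp=[(145+(x-300)*.27,262+(y-300)*.27) for x,y in((332,543),(654,323),(770,465))]
def W(q,X): c,s=np.cos(q[2]),np.sin(q[2]); return [q[0]+c*X[0]-s*X[1],q[1]+s*X[0]+c*X[1],X[2]]
f=lambda q:np.concatenate([proj(T,W(q,L[i]))-tp[i] for i in range(4)]+[proj(S,W(q,L[i]))-sp[i] for i in range(3)])
r=least_squares(f,[510,150,-.15]); print(r.x,np.round(r.fun,1))
print("slotcheck",plane(T,(186.5,266.9),45))
# rack from top view corner clicks
k=[(335+x/4.286,205+y/4.286) for x,y in((45,45),(240,47),(242,278),(46,278))]
P=np.array([plane(T,p,35)[:2] for p in k]); print(P.round(1).tolist(),P.mean(0))
print(tooldelta((500,-295,222)))
E
```

```text
[ 4.90457044e+02  1.55981067e+02 -2.08139382e-01] [-0.5  0.3 -0.1  0.9 -1.6  1.4 -2.4  1.5 -0.3 -2.  -0.6 -1.4  1.1 -3.1]
slotcheck [492.31190497 148.85148784  45.        ]
[[575.2, -248.0], [561.0, -359.7], [430.1, -336.9], [442.7, -227.9]] [ 502.26332279 -293.13488909]
(array([ 3.966e+02, -2.258e+02,  2.000e-01]), None)
```

>>> {"name": "jog_arm", "arguments": {"moves": [{"translation": [45, -24, 0], "rotation": [0, 0, -0.17]}, {"translation": [90, -48, 0], "rotation": [0, 0, -0.35]}, {"translation": [135, -72, 0], "rotation": [0, 0, -0.53]}, {"translation": [180, -96, 0], "rotation": [0, 0, -0.71]}, {"translation": [180, -96, 0], "rotation": [0, 0, -0.89]}, {"translation": [180, -96, 0], "rotation": [0, 0, -1.07]}, {"translation": [180, -96, 0], "rotation": [0, 0, -1.14]}, {"translation": [180, -96, 0], "rotation": [0, 0, -1.14]}]}}

```text
t: 1.25
tcp_pos: [328.8, -480.7, 222.5]
tcp_rot: [-2.377, -2.054, 0.0]
ft_force: [-0.4, -0.0, 0.8]
gripper_width: 86.7
grip_force: 0.0
```

```bash
python3 - <<'E'
from h import *
T=cam("top");S=cam("side")
cv2.imwrite("pics/top1.png",T["color"]);cv2.imwrite("pics/side1.png",S["color"])
def comps(c,mask,x0,y0,zs,amin):
    n,l,st,ce=cv2.connectedComponentsWithStats(mask.astype(np.uint8))
    for i in range(1,n):
        if st[i,4]>=amin:
            ys,xs=np.where(l==i); b=cv2.boxPoints(cv2.minAreaRect(np.c_[xs,ys].astype(np.float32)))+[x0,y0]
            m=[(b[0]+b[1])/2,(b[2]+b[3])/2] if np.linalg.norm(b[0]-b[1])<np.linalg.norm(b[1]-b[2]) else [(b[1]+b[2])/2,(b[3]+b[0])/2]
            for z in zs: print(st[i].tolist(),"z",z,"ends",[np.round(plane(c,p,z)[:2],1).tolist() for p in m],"ctr",np.round(plane(c,np.mean(b,0),z)[:2],1),"box",b.round(1).tolist())
im=T["color"][205:275,335:405]; h=cv2.cvtColor(im,cv2.COLOR_BGR2HSV)
print(h[...,2].max()); comps(T,(h[...,1]<60)&(h[...,2]>np.percentile(h[...,2],99)*.8)&(np.mgrid[0:70,0:70][1]<62),335,205,(100,55),25)
im=S["color"][225:350,140:290] if 0 else T["color"][222:300,110:232]; h=cv2.cvtColor(im,cv2.COLOR_BGR2HSV)
print("wood"); comps(T,(h[...,1]>80)&(h[...,0]<30)&(h[...,2]>50),110,222,(12,),100)
s=bot.get_state(); print(s["tcp_pos"],s["tcp_rot"],s["joint_pos"].round(2))
t=cv2.convertScaleAbs(T["color"],alpha=1.6); 
cv2.imwrite("pics/c2.png",np.hstack([cv2.resize(t[222:297,112:227],(800,522),interpolation=cv2.INTER_CUBIC)]))
E
```

```text
125
[0, 0, 62, 70, 1744] z 100 ends [[580.8, -285.2], [423.8, -258.8]] ctr [ 500.7 -271.7] box [[335.0, 274.0], [335.0, 205.0], [396.0, 205.0], [396.0, 274.0]]
[0, 0, 62, 70, 1744] z 55 ends [[591.3, -296.6], [426.4, -268.9]] ctr [ 507.2 -282.5] box [[335.0, 274.0], [335.0, 205.0], [396.0, 205.0], [396.0, 274.0]]
[18, 16, 37, 4, 119] z 100 ends [[533.5, -332.0], [543.0, -249.8]] ctr [ 538.3 -290.9] box [[353.0, 221.0], [389.0, 221.0], [389.0, 224.0], [353.0, 224.0]]
[18, 16, 37, 4, 119] z 55 ends [[541.7, -345.7], [551.7, -259.4]] ctr [ 546.7 -302.6] box [[353.0, 221.0], [389.0, 221.0], [389.0, 224.0], [353.0, 224.0]]
[18, 50, 38, 5, 129] z 100 ends [[466.2, -237.3], [454.2, -319.8]] ctr [ 460.2 -278.6] box [[352.9, 258.0], [353.0, 254.6], [390.1, 255.6], [390.0, 259.1]]
[18, 50, 38, 5, 129] z 55 ends [[470.9, -246.3], [458.3, -333.0]] ctr [ 464.6 -289.7] box [[352.9, 258.0], [353.0, 254.6], [390.1, 255.6], [390.0, 259.1]]
wood
[18, 10, 93, 20, 647] z 12 ends [[587.0, 296.3], [537.8, 69.7]] ctr [562.4 182.7] box [[127.8, 243.5], [129.0, 231.1], [220.8, 240.2], [219.6, 252.5]]
[12, 31, 96, 36, 1892] z 12 ends [[518.9, 310.8], [471.4, 83.7]] ctr [495.1 196.9] box [[121.8, 279.8], [124.6, 250.3], [218.0, 259.0], [215.3, 288.5]]
[57, 43, 38, 6, 109] z 12 ends [[505.7, 203.7], [486.1, 113.5]] ctr [495.9 158.5] box [[166.8, 266.9], [167.1, 263.9], [204.2, 267.6], [203.9, 270.6]]
[ 328.79598671 -480.81047117  222.54227995] [ 2.37797466e+00  2.05300002e+00 -5.75818155e-05] [ 1.19  0.19 -0.3   1.62  0.06  1.34  0.73]
```

View pics/c2.png

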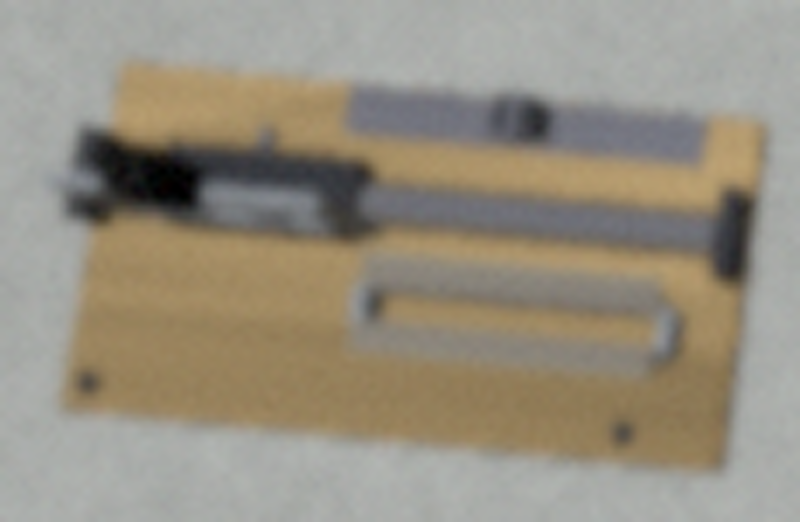

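```bash
python3 - <<'E'
from h import *
from scipy.optimize import least_squares
T=cam("top");S=cam("side")
im=T["color"][230:243,350:398]; g=im.min(2).astype(int); 
m=(g>95); col=[ (x+350,(np.arange(13)[m[:,x]]).mean()+230,m[:,x].sum()) for x in range(48) if m[:,x].any()]
print(col[::4])
print("tile",[plane(T,p,100).round(1) for p in((355.5,236),(375,236.6),(394.5,237.2))])
# side view: tile top edge ends from crop c1 (scale 4, offset 300,155)
e=[(300+x/4,155+(y-300)/4) for x,y in((118,393),(205,335))]
print("tile side",[plane(S,p,100).round(1) for p in e])
L=[(80,160,12),(80,-75,12),(-45,-75,12),(-45,160,12)]
tp=[(112+x/6.957,222+y/6.957) for x,y in((118,63),(765,120),(727,468),(62,405))]
def W(q,X): c,s=np.cos(q[2]),np.sin(q[2]); return [q[0]+c*X[0]-s*X[1],q[1]+s*X[0]+c*X[1],X[2]]
r=least_squares(lambda q:np.concatenate([proj(T,W(q,L[i]))-tp[i] for i in range(4)]),[490,155,-.2]); print(r.x,r.fun.round(1))
q=r.x
for n,X in dict(slotL=(0,51,45),slotR=(0,-51,45),post=(25,95,155),pointer=(58,95,36)).items():
    print(n,W(q,X),((proj(T,W(q,X))-[112,222])*6.957).round(),"side c1",((proj(S,W(q,X))-[145,262])/.27+[300,300]).round())
print(tooldelta((504,-295,222.5),np.radians(-8.2)), bot.get_state()["tcp_pos"])
E
```

```text
[(356, np.float64(235.5), np.int64(2)), (360, np.float64(235.5), np.int64(2)), (364, np.float64(235.5), np.int64(2)), (368, np.float64(235.5), np.int64(2)), (372, np.float64(236.0), np.int64(1)), (376, np.float64(236.5), np.int64(2)), (380, np.float64(236.5), np.int64(2)), (384, np.float64(236.5), np.int64(2)), (388, np.float64(236.5), np.int64(2)), (392, np.float64(236.5), np.int64(4)), (396, np.float64(236.0), np.int64(13))]
tile [array([ 511.3, -250.4,  100. ]), array([ 504.8, -294.4,  100. ]), array([ 498.3, -338.3,  100. ])]
tile side [array([ 509.2, -246.5,  100. ]), array([ 493.2, -330.9,  100. ])]
[ 4.93036803e+02  1.52397493e+02 -2.01516831e-01] [ 0.5 -0.3  0.3 -0.5 -0.4  0.1 -0.4  0.7]
slotL [np.float64(503.24474327732287), np.float64(202.3654621154493), 45] [360. 299.] side c1 [558. 492.]
slotR [np.float64(482.82886221977276), np.float64(102.42952363161874), 45] [656. 324.] side c1 [697. 391.]
post [np.float64(536.5456964991657), np.float64(240.47119022181982), 155] [129. 166.] side c1 [439. 414.]
pointer [np.float64(568.8779118909932), np.float64(233.86605223261245), 36] [269. 125.] side c1 [441. 473.]
(array([209.3, 146.3,   0. ]), np.float64(-0.0027853783596061277)) [ 328.82225552 -480.7987109   222.51427706]
```

>>> {"name": "jog_arm", "arguments": {"moves": [{"translation": [45, 30, 0]}, {"translation": [90, 61, 0]}, {"translation": [135, 92, 0]}, {"translation": [180, 124, 0]}, {"translation": [210, 146, 0]}, {"translation": [210, 146, 30]}, {"translation": [210, 146, 80]}, {"translation": [210, 146, 120]}, {"translation": [210, 146, 145]}, {"translation": [210, 146, 157]}, {"translation": [210, 146, 157]}], "hand": 1}}

```text
$.moves[0]: bad value
```

>>> {"name": "jog_arm", "arguments": {"moves": [{"translation": [0, 0, 0]}, {"translation": [0, 0, 0]}, {"translation": [0, 0, 0]}, {"translation": [0, 0, 0]}, {"translation": [0, 0, 0]}, {"translation": [0, 0, 0]}, {"translation": [0, 0, 0]}, {"translation": [0, 0, 0]}], "hand": -1, "squeeze": 15}}

```text
$.moves[0]: bad value
```

>>> {"name": "jog_arm", "arguments": {"moves": [{"translation": [45, 30, 0], "rotation": [0, 0, 0]}, {"translation": [90, 61, 0], "rotation": [0, 0, 0]}, {"translation": [135, 92, 0], "rotation": [0, 0, 0]}, {"translation": [180, 124, 0], "rotation": [0, 0, 0]}, {"translation": [210, 146, 0], "rotation": [0, 0, 0]}, {"translation": [210, 146, 30], "rotation": [0, 0, 0]}, {"translation": [210, 146, 80], "rotation": [0, 0, 0]}, {"translation": [210, 146, 120], "rotation": [0, 0, 0]}, {"translation": [210, 146, 145], "rotation": [0, 0, 0]}, {"translation": [210, 146, 157], "rotation": [0, 0, 0]}, {"translation": [210, 146, 157], "rotation": [0, 0, 0]}], "hand": 1}}

```text
t: 2.82
tcp_pos: [503.5, -294.0, 65.2]
tcp_rot: [-2.376, -2.054, 0.0]
ft_force: [-0.6, 0.2, 0.1]
gripper_width: 87.0
grip_force: 0.0
```

>>> {"name": "jog_arm", "arguments": {"moves": [{"translation": [0, 0, 0], "rotation": [0, 0, 0]}, {"translation": [0, 0, 0], "rotation": [0, 0, 0]}, {"translation": [0, 0, 0], "rotation": [0, 0, 0]}, {"translation": [0, 0, 0], "rotation": [0, 0, 0]}, {"translation": [0, 0, 0], "rotation": [0, 0, 0]}, {"translation": [0, 0, 0], "rotation": [0, 0, 0]}, {"translation": [0, 0, 0], "rotation": [0, 0, 0]}, {"translation": [0, 0, 0], "rotation": [0, 0, 0]}], "hand": -1, "squeeze": 15}}

```text
t: 3.82
tcp_pos: [503.7, -294.1, 65.5]
tcp_rot: [2.377, 2.055, -0.0]
ft_force: [0.6, 1.1, -0.5]
gripper_width: 15.0
grip_force: 0.0
```

>>> {"name": "jog_arm", "arguments": {"moves": [{"translation": [0, 0, 0], "rotation": [0, 0, 0]}, {"translation": [0, 0, 0], "rotation": [0, 0, 0]}, {"translation": [0, 0, 0], "rotation": [0, 0, 0]}, {"translation": [0, 0, 0], "rotation": [0, 0, 0]}]}}

```text
t: 4.32
tcp_pos: [504.5, -294.2, 65.7]
tcp_rot: [2.375, 2.054, 0.001]
ft_force: [3.6, -1.0, -2.6]
gripper_width: 7.5
grip_force: 14.9
```

>>> {"name": "jog_arm", "arguments": {"moves": [{"translation": [0, 1, -2], "rotation": [0, 0, 0]}, {"translation": [0, 1, -8], "rotation": [0, 0, 0]}, {"translation": [0, 1, -16], "rotation": [0, 0, 0]}, {"translation": [0, 1, -26], "rotation": [0, 0, 0]}, {"translation": [0, 1, -40], "rotation": [0, 0, 0]}, {"translation": [0, 1, -65], "rotation": [0, 0, 0]}, {"translation": [0, 1, -95], "rotation": [0, 0, 0]}, {"translation": [0, 1, -125], "rotation": [0, 0, 0]}, {"translation": [0, 1, -155], "rotation": [0, 0, 0]}, {"translation": [0, 1, -175], "rotation": [0, 0, 0]}, {"translation": [0, 1, -175], "rotation": [0, 0, 0]}], "squeeze": 20}}

```text
t: 5.7
tcp_pos: [504.8, -294.6, 242.8]
tcp_rot: [2.375, 2.053, -0.0]
ft_force: [-0.7, -0.0, -1.4]
gripper_width: 7.0
grip_force: 20.0
```

```bash
python3 - <<'E'
from h import *
T=cam("top");S=cam("side")
cv2.imwrite("pics/top2.png",T["color"])
s=bot.get_state();print(s["tcp_pos"],s["gripper_width"])
c=proj(S,s["tcp_pos"]).astype(int);print(c)
x0=max(0,min(c[0]-75,410));y0=max(0,c[1]-55)
cv2.imwrite("pics/c3.png",cv2.resize(S["color"][y0:y0+140,x0:x0+150],(600,560)));print(x0,y0)
print(tooldelta((493,152.4,240),-.2015))
E
```

```text
[ 503.81502841 -294.09023556  240.12489632] 6.910199298571148
[349 127]
274 72
(array([ 4.402e+02, -7.530e+01,  3.000e-01]), np.float64(0.056273252909517124))
```

View pics/c3.png

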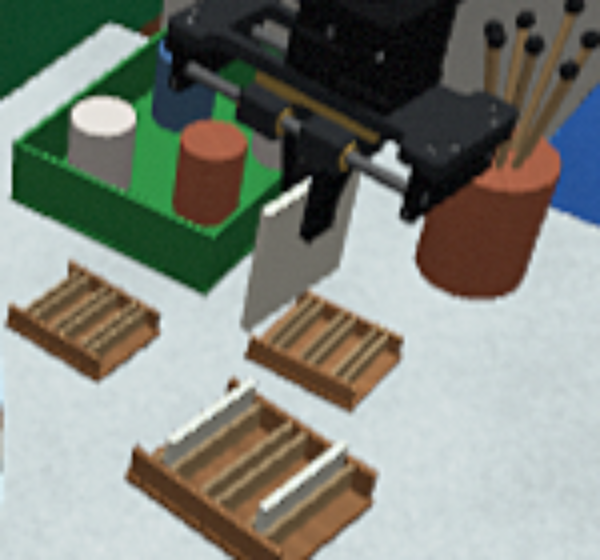

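The tile is held upright and level. Its lower corners are at crop (247,327) and (340,265), and both border tiles are still in place. I'll work out the tile's offset in the grip.

```bash
python3 - <<'E'
from h import *
S=cam("side"); tc=np.array([503.8,-294.1,240.1])
M=R.from_rotvec([2.375,2.053,0]).as_matrix()
for q in((247,327),(340,265)):
    o,d=ray(S,(274+q[0]/4,72+q[1]/4)); n=M[:,1]; X=o+d*((tc-o)@n)/(d@n); print(X.round(1),(M.T@(X-tc)).round(1))
E
```

```text
[ 509.3 -257.   178.3] [37.6  0.  61.8]
[ 495.8 -349.7  175.4] [-56.1   0.   64.7]
```

>>> {"name": "jog_arm", "arguments": {"moves": [{"translation": [25, -4, 0], "rotation": [0, 0, 0.01]}, {"translation": [70, -12, 0], "rotation": [0, 0, 0.02]}, {"translation": [120, -20, 0], "rotation": [0, 0, 0.03]}, {"translation": [170, -29, 0], "rotation": [0, 0, 0.04]}, {"translation": [220, -37, 0], "rotation": [0, 0, 0.05]}, {"translation": [270, -46, 0], "rotation": [0, 0, 0.056]}, {"translation": [320, -54, 0], "rotation": [0, 0, 0.056]}, {"translation": [370, -63, 0], "rotation": [0, 0, 0.056]}, {"translation": [415, -70, 0], "rotation": [0, 0, 0.056]}, {"translation": [442, -75, 0], "rotation": [0, 0, 0.056]}, {"translation": [442, -75, 30], "rotation": [0, 0, 0.056]}, {"translation": [442, -75, 60], "rotation": [0, 0, 0.056]}]}}

```text
t: 7.35
tcp_pos: [493.5, 154.1, 178.9]
tcp_rot: [-2.432, -1.989, 0.002]
ft_force: [0.4, 0.2, -1.2]
gripper_width: 6.6
grip_force: 20.0
```

>>> {"name": "jog_arm", "arguments": {"moves": [{"translation": [0, 0, 8], "rotation": [0, 0, 0]}, {"translation": [0, 0, 10], "rotation": [0, 0, 0]}, {"translation": [0, 0, 10], "rotation": [0, 0, 0]}]}}

```text
t: 7.72
tcp_pos: [494.8, 154.0, 171.3]
tcp_rot: [2.433, 1.987, 0.002]
ft_force: [-0.3, -0.5, -0.7]
gripper_width: 6.9
grip_force: 20.0
```

```bash
python3 - <<'E'
from h import *
T=cam("top");S=cam("side")
s=bot.get_state();print(s["tcp_pos"],s["tcp_rot"],s["gripper_width"])
S2=S["color"][220:350,140:290]
t=cv2.convertScaleAbs(T["color"],alpha=1.6)
cv2.imwrite("pics/c4.png",np.hstack([cv2.resize(S2,(450,390),interpolation=cv2.INTER_CUBIC),cv2.resize(t[210:300,112:193],(350,390),interpolation=cv2.INTER_CUBIC)]))
print(tooldelta((493,152.4,66.5),-.2015))
E
```

```text
[494.97109299 154.10535625 171.53229386] [2.43254791e+00 1.98648929e+00 2.17445587e-03] 6.857714080051585
(array([ -2.1,  -1.8, 105. ]), np.float64(0.00030066574455522854))
```

View pics/c4.png

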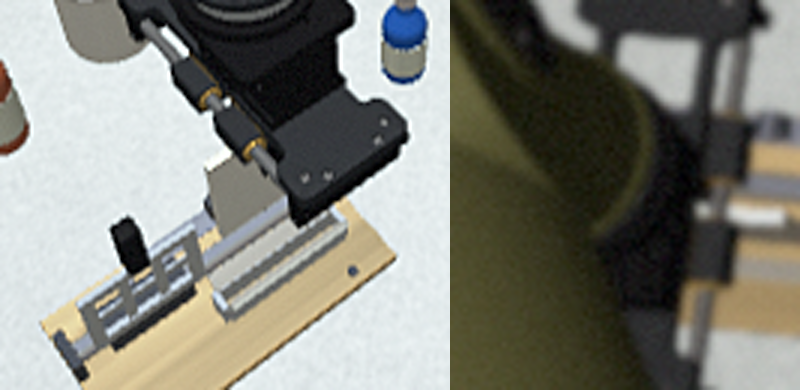

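The side view shows the tile's lower +y corner at (213,300), hovering over the slot. The top view shows its -y upper end at about (190,260).

```bash
python3 - <<'E'
from h import *
T=cam("top");S=cam("side")
c,s=np.cos(-.2015),np.sin(-.2015)
def st(X): d=X[:2]-np.array([493,152.4]); return np.round([c*d[0]+s*d[1],-s*d[0]+c*d[1]],1)
print("L bottom side",st(plane(S,(212.7,300),116)))
print("R top",st(plane(T,(190,259.6),206)))
# slot +y end outer top corners, side crop: left corner (213,292) & right  (232,318)
for z in(34,45): print("slot +y end side",z,st(plane(S,(140+222/3,220+300/3),z)),"-y corner",st(plane(S,(140+346/3,220+222/3),z)))
print("tcp",st(bot.get_state()["tcp_pos"]))
E
```

```text
L bottom side [-4.9 50.9]
R top [  1.9 -47.1]
slot +y end side 34 [-5.5 57.8] -y corner [-14.  -48.7]
slot +y end side 45 [-10.2  59.8] -y corner [-18.7 -45.2]
tcp [1.4 2. ]
```

>>> {"name": "jog_arm", "arguments": {"moves": [{"translation": [-1, -2, 20], "rotation": [0, 0, 0]}, {"translation": [-1, -2, 45], "rotation": [0, 0, 0]}, {"translation": [-1, -2, 62], "rotation": [0, 0, 0]}, {"translation": [-1, -2, 68], "rotation": [0, 0, 0]}, {"translation": [-1, -2, 73], "rotation": [0, 0, 0]}, {"translation": [-1, -2, 78], "rotation": [0, 0, 0]}, {"translation": [-1, -2, 80], "rotation": [0, 0, 0]}]}}

```text
t: 8.8
tcp_pos: [492.3, 153.4, 90.6]
tcp_rot: [2.433, 1.987, 0.0]
ft_force: [-0.5, -0.4, -1.0]
gripper_width: 7.0
grip_force: 20.0
```

>>> {"name": "jog_arm", "arguments": {"moves": [{"translation": [0, 0, 2], "rotation": [0, 0, 0]}, {"translation": [0, 0, 4], "rotation": [0, 0, 0]}, {"translation": [0, 0, 6], "rotation": [0, 0, 0]}, {"translation": [0, 0, 8], "rotation": [0, 0, 0]}]}}

```text
t: 9.3
tcp_pos: [492.2, 153.3, 82.4]
tcp_rot: [2.433, 1.987, -0.0]
ft_force: [0.4, 0.3, -0.8]
gripper_width: 6.8
grip_force: 20.0
```

>>> {"name": "jog_arm", "arguments": {"moves": [{"translation": [0, 0, 2], "rotation": [0, 0, 0]}, {"translation": [0, 0, 4], "rotation": [0, 0, 0]}, {"translation": [0, 0, 6], "rotation": [0, 0, 0]}, {"translation": [0, 0, 8], "rotation": [0, 0, 0]}, {"translation": [0, 0, 10], "rotation": [0, 0, 0]}, {"translation": [0, 0, 11], "rotation": [0, 0, 0]}]}}

```text
t: 10.05
tcp_pos: [492.1, 153.3, 71.4]
tcp_rot: [-2.433, -1.987, 0.0]
ft_force: [0.1, -0.0, -1.1]
gripper_width: 6.6
grip_force: 20.0
```

>>> {"name": "jog_arm", "arguments": {"moves": [{"translation": [0, 0, 1], "rotation": [0, 0, 0]}, {"translation": [0, 0, 2], "rotation": [0, 0, 0]}, {"translation": [0, 0, 3], "rotation": [0, 0, 0]}, {"translation": [0, 0, 3.5], "rotation": [0, 0, 0]}]}}

```text
t: 10.55
tcp_pos: [492.1, 153.4, 67.9]
tcp_rot: [2.433, 1.987, -0.0]
ft_force: [0.0, 0.2, -1.1]
gripper_width: 6.8
grip_force: 20.0
```

>>> {"name": "jog_arm", "arguments": {"moves": [{"translation": [0, 0, 0.5], "rotation": [0, 0, 0]}, {"translation": [0, 0, 1], "rotation": [0, 0, 0]}, {"translation": [0, 0, 1.5], "rotation": [0, 0, 0]}]}}

```text
t: 10.92
tcp_pos: [492.4, 153.3, 67.5]
tcp_rot: [2.433, 1.987, -0.0]
ft_force: [-2.8, -0.8, 10.0]
gripper_width: 7.1
grip_force: 20.0
```

Contact came at TCP z 67.5, the height predicted for the slot floor. Releasing.

>>> {"name": "jog_arm", "arguments": {"moves": [{"translation": [0, 0, -1], "rotation": [0, 0, 0]}, {"translation": [0, 0, -1], "rotation": [0, 0, 0]}, {"translation": [0, 0, -1], "rotation": [0, 0, 0]}, {"translation": [0, 0, -1], "rotation": [0, 0, 0]}, {"translation": [0, 0, -1], "rotation": [0, 0, 0]}, {"translation": [0, 0, -1], "rotation": [0, 0, 0]}], "hand": 0}}

```text
t: 11.68
tcp_pos: [492.1, 153.4, 67.5]
tcp_rot: [2.433, 1.987, -0.0]
ft_force: [-0.4, -0.0, 0.7]
gripper_width: 43.0
grip_force: 0.0
```

>>> {"name": "jog_arm", "arguments": {"moves": [{"translation": [0, 0, -10], "rotation": [0, 0, 0]}, {"translation": [0, 0, -30], "rotation": [0, 0, 0]}, {"translation": [0, 0, -60], "rotation": [0, 0, 0]}, {"translation": [0, 0, -100], "rotation": [0, 0, 0]}, {"translation": [0, 0, -130], "rotation": [0, 0, 0]}, {"translation": [-60, 0, -130], "rotation": [0, 0, 0]}, {"translation": [-120, 0, -130], "rotation": [0, 0, 0]}, {"translation": [-180, 0, -130], "rotation": [0, 0, 0]}, {"translation": [-220, 0, -130], "rotation": [0, 0, 0]}, {"translation": [-220, 0, -130], "rotation": [0, 0, 0]}]}}

```text
t: 12.92
tcp_pos: [447.9, -65.5, 199.0]
tcp_rot: [2.438, 1.978, 0.0]
ft_force: [0.7, -0.2, 0.4]
gripper_width: 43.9
grip_force: 0.0
```

```bash
python3 - <<'E'
from h import *
T=cam("top");S=cam("side")
cv2.imwrite("pics/top5.png",T["color"]);cv2.imwrite("pics/side5.png",S["color"])
t=cv2.convertScaleAbs(T["color"],alpha=1.6)
cv2.imwrite("pics/c5.png",np.hstack([cv2.resize(S["color"][262:352,145:280],(400,267),interpolation=cv2.INTER_CUBIC),cv2.resize(t[225:290,115:215],(400,267),interpolation=cv2.INTER_CUBIC)]))
s=bot.get_state();print(s["tcp_pos"],s["gripper_width"])
E
```

```text
[448.72909581 -61.69952918 198.75750933] 43.37738942294737
```

View pics/c5.png

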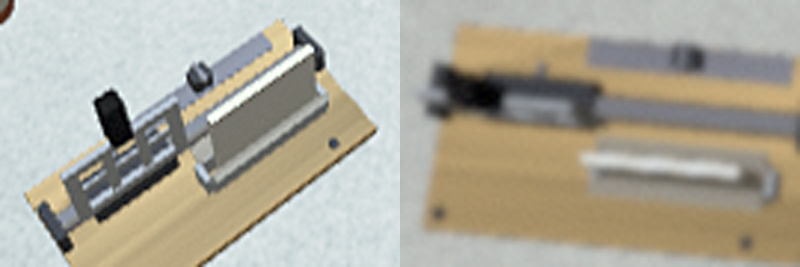

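The tile is seated upright, fully down in the slot. The index block shows dark at top-crop (687,58), the pointer at (542,68), and the post is free.

```bash
cat >> h.py <<'E'
c_,s_=np.cos(-.2015),np.sin(-.2015)
def st(X): d=np.array(X)[:2]-np.array([493,152.4]); return np.round([c_*d[0]+s_*d[1],-s_*d[0]+c_*d[1]],1)
def wd(x,y): return np.array([493+c_*x-s_*y,152.4+s_*x+c_*y])
E
python3 - <<'E'
from h import *
T=cam("top");S=cam("side")
print("top block",st(plane(T,(186.75,239.1),28)),"pointer",st(plane(T,(150.5,241.6),36)))
# segmentation: dark blob near expected index in each view
for n,c in(("top",T),("side",S)):
    e=proj(c,[*wd(66,8),28]).astype(int); x0,y0=e-[20,10]; im=c["color"][y0:y0+20,x0:x0+40].max(2)
    m=(im<np.median(im)*.55).astype(np.uint8); k,l,s,ce=cv2.connectedComponentsWithStats(m)
    for i in range(1,k):
        if s[i,4]>5: p=ce[i]+[x0,y0]; print(n,s[i].tolist(),p.round(1),st(plane(c,p,28)))
# post top in side: c5 crop center of top face
b=(S["color"][285:318,170:195].max(2)<45).astype(np.uint8); ys,xs=np.where(b); print("post px",xs.min()+170,xs.max()+170,ys.min()+285,ys.max()+285)
p=((xs.min()+xs.max())/2+170-1,ys.min()+285+4); print("post top ~",st(plane(S,p,155)), "expected px",proj(S,[*wd(25,95),155]).round(1))
g=wd(25,95);print(g); print(tooldelta((*g,199),-.2015))
E
```

```text
top block [69.   9.5] pointer [54.  94.6]
top [19, 7, 5, 5, 22] [188.1 239.2] [69.   6.1]
side [14, 8, 9, 11, 58] [211.9 288.1] [63.5 16.5]
side [36, 17, 4, 3, 7] [232.  293.4] [ 23.4 -10.8]
post px 177 189 293 311
post top ~ [ 18.2 100.3] expected px [182.5 292.9]
[536.50741141 240.47442962]
(array([312.5,  26.6,  -0.6]), np.float64(0.003025034126835635))
```

>>> {"name": "jog_arm", "arguments": {"moves": [{"translation": [30, 3, 0], "rotation": [0, 0, 0]}, {"translation": [80, 7, 0], "rotation": [0, 0, 0]}, {"translation": [130, 11, 0], "rotation": [0, 0, 0]}, {"translation": [180, 15, 0], "rotation": [0, 0, 0]}, {"translation": [230, 20, 0], "rotation": [0, 0, 0]}, {"translation": [280, 24, 0], "rotation": [0, 0, 0]}, {"translation": [312, 27, 0], "rotation": [0, 0, 0]}, {"translation": [312, 27, 0], "rotation": [0, 0, 0]}, {"translation": [312, 27, 0], "rotation": [0, 0, 0]}], "hand": 1}}

```text
t: 14.25
tcp_pos: [536.5, 238.4, 197.5]
tcp_rot: [-2.432, -1.989, 0.001]
ft_force: [-0.3, 0.2, -0.6]
gripper_width: 87.0
grip_force: 0.0
```

```bash
python3 - <<'E'
from h import *
g=wd(25,95); s=bot.get_state(); print(st(s["tcp_pos"]),s["tcp_pos"],s["gripper_width"],tooldelta((*g,119),-.2015))
E
```

```text
[25.4 93. ] [536.50713206 238.42862366 197.45907041] 87.02106753720432 (array([ 2. , -0.4, 78.5]), np.float64(0.0018310567787183096))
```

>>> {"name": "jog_arm", "arguments": {"moves": [{"translation": [2, 0, 20], "rotation": [0, 0, 0]}, {"translation": [2, 0, 45], "rotation": [0, 0, 0]}, {"translation": [2, 0, 65], "rotation": [0, 0, 0]}, {"translation": [2, 0, 78], "rotation": [0, 0, 0]}, {"translation": [2, 0, 78], "rotation": [0, 0, 0]}]}}

```text
t: 14.88
tcp_pos: [536.8, 239.5, 118.3]
tcp_rot: [-2.433, -1.987, 0.003]
ft_force: [0.8, -0.0, 0.3]
gripper_width: 86.8
grip_force: 0.0
```

>>> {"name": "jog_arm", "arguments": {"moves": [{"translation": [0, 0, 0], "rotation": [0, 0, 0]}, {"translation": [0, 0, 0], "rotation": [0, 0, 0]}, {"translation": [0, 0, 0], "rotation": [0, 0, 0]}, {"translation": [0, 0, 0], "rotation": [0, 0, 0]}, {"translation": [0, 0, 0], "rotation": [0, 0, 0]}, {"translation": [0, 0, 0], "rotation": [0, 0, 0]}, {"translation": [0, 0, 0], "rotation": [0, 0, 0]}, {"translation": [0, 0, 0], "rotation": [0, 0, 0]}, {"translation": [0, 0, 0], "rotation": [0, 0, 0]}, {"translation": [0, 0, 0], "rotation": [0, 0, 0]}, {"translation": [0, 0, 0], "rotation": [0, 0, 0]}], "hand": -1, "squeeze": 40}}

```text
t: 16.25
tcp_pos: [537.3, 240.1, 119.5]
tcp_rot: [-2.433, -1.987, 0.0]
ft_force: [0.0, -0.0, 0.2]
gripper_width: 15.6
grip_force: 40.0
```

>>> {"name": "jog_arm", "arguments": {"moves": [{"translation": [-3, 0, 0], "rotation": [0, 0, 0]}, {"translation": [-10, 0, 0], "rotation": [0, 0, 0]}, {"translation": [-18, 0, 0], "rotation": [0, 0, 0]}, {"translation": [-28, 0, 0], "rotation": [0, 0, 0]}, {"translation": [-38, 0, 0], "rotation": [0, 0, 0]}, {"translation": [-48, 0, 0], "rotation": [0, 0, 0]}, {"translation": [-58, 0, 0], "rotation": [0, 0, 0]}, {"translation": [-66, 0, 0], "rotation": [0, 0, 0]}, {"translation": [-72, 0, 0], "rotation": [0, 0, 0]}, {"translation": [-76, 0, 0], "rotation": [0, 0, 0]}, {"translation": [-76, 0, 0], "rotation": [0, 0, 0]}]}}

```text
t: 17.62
tcp_pos: [521.7, 166.2, 119.5]
tcp_rot: [-2.432, -1.987, -0.001]
ft_force: [0.4, 4.5, -3.7]
gripper_width: 15.8
grip_force: 40.0
```

```bash
python3 - <<'E'
from h import *
S=cam("side");T=cam("top"); cv2.imwrite("pics/side6.png",S["color"]);cv2.imwrite("pics/top6.png",T["color"])
t=cv2.convertScaleAbs(T["color"],alpha=1.6)
cv2.imwrite("pics/c6.png",np.hstack([cv2.resize(S["color"][265:315,180:250],(560,400),interpolation=cv2.INTER_CUBIC),cv2.resize(t[220:270,165:195],(240,400),interpolation=cv2.INTER_CUBIC)]))
s=bot.get_state();print(s["tcp_pos"],st(s["tcp_pos"]),s["ft_force"])
for y in(25,17,9,0): print(y,((proj(S,[*wd(58,y),36])-[180,265])*8).round(),((proj(T,[*wd(58,y),36])-[165,220])*8).round())
E
```

```text
[521.81055513 166.41468256 119.50811233] [25.4 19.5] [ 2.01526307  5.64052246 -3.76383492]
25 [239. 202.] [112. 180.]
17 [262. 186.] [138. 182.]
9 [286. 169.] [164. 184.]
0 [312. 151.] [194. 187.]
```

View pics/c6.png

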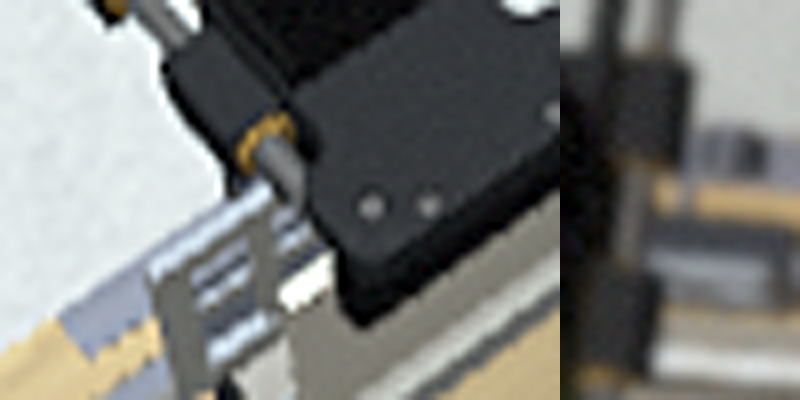

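The side view is blocked by the gripper. The top view still shows both the pointer, at crop (686,190), and the index block, at about (735,152). I'll read the pixel profile there.

```bash
python3 - <<'E'
from h import *
cs=[cam("top") for _ in range(4)]; g=np.mean([c["color"].astype(float).mean(2) for c in cs],0); T=cs[0]
np.set_printoptions(linewidth=200)
print("cols",np.arange(176,198)); 
for y in range(233,250): print(y,g[y,176:198].round().astype(int))
u=cv2.convertScaleAbs(g[228:253,172:202].astype(np.float32),alpha=2.2)
cv2.imwrite("pics/c7.png",cv2.resize(u,(600,500),interpolation=cv2.INTER_CUBIC))
print("pred pointer from tcp y",st(bot.get_state()["tcp_pos"]),proj(T,[*wd(58,19),36]))
for y in(19,9): print([ (x,z,proj(T,[*wd(x,y),z]).round(1).tolist()) for x,z in((59,36),(66,36),(66,30),(66,12))])
E
```

```text
cols [176 177 178 179 180 181 182 183 184 185 186 187 188 189 190 191 192 193 194 195 196 197]
233 [ 30  29  24  19  32  69 102 116 119 118 118 119 119 120 121 121 120 120 119 119 118 118]
234 [ 29  28  23  19  38  73 101 111 112 111 112 114 114 117 119 120 120 119 120 120 118 118]
235 [ 30  27  23  20  40  72  92  97  95  96  96  96  98 104 110 115 117 116 117 117 117 116]
236 [ 30  29  22  17  38  66  79  76  74  78  77  73  74  80  92 101 106 107 108 108 108 108]
237 [30 26 20 17 38 62 72 64 63 69 66 56 51 52 67 83 92 94 94 94 94 96]
238 [30 28 18 20 41 63 68 61 61 68 63 51 40 37 49 72 83 86 86 87 87 87]
239 [33 28 22 23 44 64 67 61 63 69 61 48 42 33 48 70 81 84 84 84 84 85]
240 [38 36 31 32 50 67 70 64 66 69 59 48 42 36 50 72 82 85 85 85 84 85]
241 [46 51 51 50 59 72 74 72 71 70 61 53 49 47 58 75 84 85 85 85 85 85]
242 [55 68 73 71 72 75 81 82 79 76 71 68 68 69 73 81 86 86 86 85 86 86]
243 [60 79 88 86 80 78 86 91 89 88 88 87 88 88 89 91 92 90 89 88 88 87]
244 [58 79 91 89 81 79 88 96 98 98 97 99 98 98 98 97 97 97 96 95 94 93]
245 [ 53  71  82  82  75  72  85  92  94  95  95  96  97  97  98  99  99 100 101 100 100  98]
246 [ 44  57  65  64  61  61  71  78  80  82  81  84  85  87  87  90  93  95  98 101 102 103]
247 [ 41  45  50  50  49  49  55  58  60  60  62  63  65  68  69  72  76  80  85  94 101 104]
248 [ 40  42  43  42  44  44  45  45  47  47  47  48  49  51  51  52  55  58  65  81  96 103]
249 [41 43 44 44 42 42 43 43 43 43 42 43 43 44 44 44 45 43 48 67 88 98]
pred pointer from tcp y [25.4 19.6] [181.48992677 242.65495059]
[(59, 36, [181.5, 242.3]), (66, 36, [182.0, 239.4]), (66, 30, [182.5, 239.8]), (66, 12, [184.2, 241.0])]
[(59, 36, [185.6, 242.6]), (66, 36, [186.0, 239.8]), (66, 30, [186.6, 240.2]), (66, 12, [188.2, 241.4])]
```

View pics/c7.png

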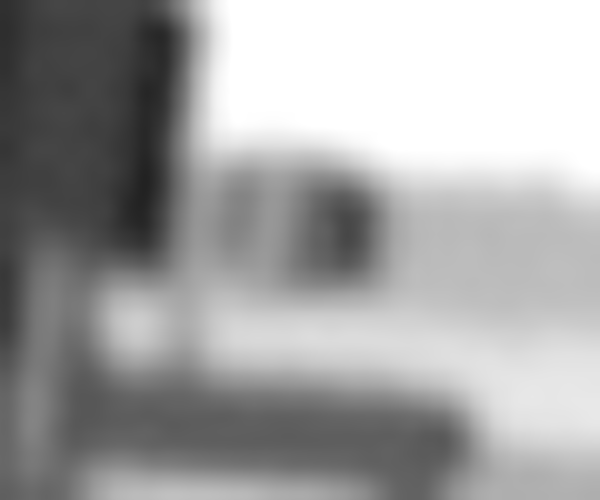

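The pointer shows as a thin stripe at column ≈181.0, and the steel index blade as a bright ridge at column ≈184.5 at its tip. That leaves about 8.6 mm, so I'll move 6 mm and look again.

>>> {"name": "jog_arm", "arguments": {"moves": [{"translation": [-2, 0, 0], "rotation": [0, 0, 0]}, {"translation": [-4, 0, 0], "rotation": [0, 0, 0]}, {"translation": [-6, 0, 0], "rotation": [0, 0, 0]}, {"translation": [-6, 0, 0], "rotation": [0, 0, 0]}]}}

```text
t: 18.42
tcp_pos: [520.6, 160.8, 119.5]
tcp_rot: [-2.431, -1.987, -0.002]
ft_force: [2.8, 6.0, -3.8]
gripper_width: 15.6
grip_force: 40.0
```

```bash
python3 - <<'E'
from h import *
cs=[cam("top") for _ in range(8)]; g=np.mean([c["color"].astype(float).mean(2) for c in cs],0)
np.set_printoptions(linewidth=200)
print("tcp",st(bot.get_state()["tcp_pos"])); print("    ",np.arange(178,196))
for y in range(235,249): print(y,g[y,178:196].round().astype(int))
u=cv2.convertScaleAbs(g[232:252,174:198].astype(np.float32),alpha=2.2)
cv2.imwrite("pics/c8.png",cv2.resize(u,(600,500),interpolation=cv2.INTER_CUBIC))
E
```

```text
tcp [25.4 13.8]
     [178 179 180 181 182 183 184 185 186 187 188 189 190 191 192 193 194 195]
235 [ 31  30  27  21  17  37  66  87  95  96  99 105 111 115 116 116 117 117]
236 [ 30  30  27  19  14  29  54  73  76  73  73  80  92 101 106 107 108 108]
237 [29 29 25 18 15 27 52 68 66 57 51 53 66 83 92 94 94 94]
238 [31 30 25 18 15 31 54 67 62 50 41 37 50 72 84 86 86 86]
239 [36 32 27 19 18 36 57 68 60 48 40 35 48 70 81 83 84 85]
240 [43 38 32 26 28 42 61 68 59 49 41 37 51 71 82 85 85 85]
241 [51 45 45 44 45 54 66 68 61 53 50 48 58 76 83 85 86 85]
242 [54 55 64 66 66 68 72 73 71 69 68 68 74 82 86 86 86 86]
243 [55 62 78 84 80 77 79 84 87 87 88 88 89 90 91 90 89 88]
244 [54 64 83 89 84 79 83 92 96 98 98 98 98 97 97 97 96 94]
245 [ 52  61  77  84  79  74  82  91  95  96  96  98  98  99  99 101 101 100]
246 [47 52 63 69 66 64 71 78 81 84 86 87 88 90 94 96 97 97]
247 [44 45 49 52 52 52 56 60 62 63 66 69 69 71 77 80 82 83]
248 [42 41 43 44 43 45 45 46 47 48 50 51 52 53 56 59 60 62]
```

View pics/c8.png

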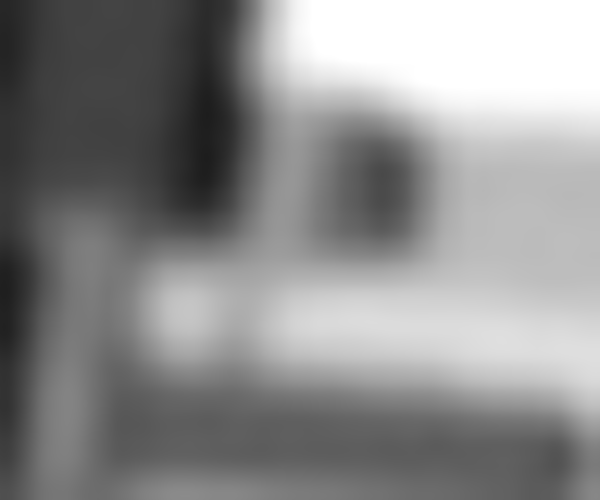

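```bash
python3 - <<'E'
from h import *
g=np.mean([cv2.imread(f"pics/top{i}.png").astype(float).mean(2) for i in(0,1,5)],0)
np.set_printoptions(linewidth=200)
print("    ",np.arange(179,195))
for y in range(235,245): print(y,g[y,179:195].round().astype(int))
T=cam("top"); a=proj(T,[*wd(59,11),36]);b=proj(T,[*wd(73,11),36]);p=proj(T,[*wd(50,11),36]); print(a,b,p)
E
```

```text
[179 180 181 182 183 184 185 186 187 188 189 190 191 192 193 194]
235 [ 99  99  99  97  91  86  88  88  88  90  96 101 105 108 108 107]
236 [85 86 86 81 72 68 72 70 66 67 73 84 92 97 98 98]
237 [77 78 77 71 60 57 65 61 52 45 48 60 76 84 86 87]
238 [77 76 73 66 55 56 63 57 45 36 32 45 65 76 80 78]
239 [77 77 73 65 55 58 63 56 44 35 32 43 64 75 77 78]
240 [78 77 74 66 59 60 63 54 45 38 31 46 65 75 78 77]
241 [79 78 75 70 67 65 63 54 48 44 43 54 69 77 78 79]
242 [82 81 79 78 75 72 70 66 62 62 63 67 74 78 79 79]
243 [87 86 85 86 85 82 81 80 81 80 80 81 82 84 83 82]
244 [91 90 91 91 90 89 89 90 90 90 90 90 90 90 89 88]
[184.80398872 242.53099307] [185.61780536 236.88170602] [184.27789276 246.18300385]
```

Both cues agree that about 2.8 mm is left.

>>> {"name": "jog_arm", "arguments": {"moves": [{"translation": [-1, 0, 0], "rotation": [0, 0, 0]}, {"translation": [-2, 0, 0], "rotation": [0, 0, 0]}, {"translation": [-3, 0, 0], "rotation": [0, 0, 0]}, {"translation": [-3, 0, 0], "rotation": [0, 0, 0]}, {"translation": [-3, 0, 0], "rotation": [0, 0, 0]}]}}

```text
t: 19.5
tcp_pos: [520.0, 158.1, 119.5]
tcp_rot: [-2.431, -1.987, -0.002]
ft_force: [2.0, 6.6, -4.9]
gripper_width: 15.8
grip_force: 40.0
```

```bash
python3 - <<'E'
from h import *
cs=[cam("top") for _ in range(8)]; g=np.mean([c["color"].astype(float).mean(2) for c in cs],0)
np.set_printoptions(linewidth=200)
s=bot.get_state(); print("tcp",st(s["tcp_pos"]),s["gripper_width"]); print("    ",np.arange(179,195))
for y in range(236,248): print(y,g[y,179:195].round().astype(int))
a=cv2.convertScaleAbs(g[232:252,174:198].astype(np.float32),alpha=2.2); b=cam("side")["color"]
cv2.imwrite("pics/c9.png",np.hstack([cv2.cvtColor(cv2.resize(a,(400,333),interpolation=cv2.INTER_CUBIC),cv2.COLOR_GRAY2BGR),cv2.resize(b[180:360,120:336],(400,333))]))
E
```

```text
tcp [25.3 11. ] 15.497993893938647
     [179 180 181 182 183 184 185 186 187 188 189 190 191 192 193 194]
236 [ 31  30  28  23  19  29  53  67  71  73  80  91 102 106 107 108]
237 [31 30 28 23 18 32 52 59 54 50 53 66 83 92 95 94]
238 [31 31 28 21 18 36 56 58 49 41 37 50 72 83 86 86]
239 [38 36 31 23 20 40 59 57 48 40 34 48 70 82 84 84]
240 [48 44 38 30 27 43 59 57 48 42 37 50 72 82 85 85]
241 [55 50 48 47 43 50 60 58 52 49 48 59 75 84 85 86]
242 [56 54 61 68 65 63 67 69 68 68 68 74 81 85 87 86]
243 [57 58 75 84 82 76 78 84 87 87 88 89 90 91 90 89]
244 [57 61 82 91 87 80 84 92 97 98 97 98 98 97 97 96]
245 [ 56  61  79  88  83  77  81  90  95  97  98  98  98 100 100 100]
246 [52 53 67 74 69 64 69 77 82 85 87 88 90 94 97 97]
247 [47 44 50 55 54 51 55 60 62 66 68 70 72 76 80 82]
```

View pics/c9.png

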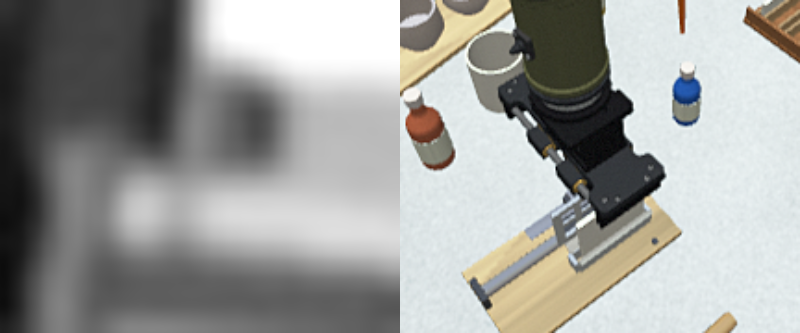

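The pointer stripe (184.4 at row 244) now lines up with the blade, which extrapolates to 184.4. The grip is firm and the tile is still seated. Handing in.

```bash
python3 -c "
from rig import bot
print(bot.finish_job())"
```

```text
the job is handed in; nothing more can be done
None
```

I handed the job in at about 20 s: the tile is upright and fully down in the stand slot and released, and the arm is holding the slide by its post with the pointer on the index, to within about 1 mm by the top camera.

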